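Re-peg a propagator vent stay on its widest hole

TASK

Open the vent of the seedling propagation case to its widest setting: lift the perforated stay off its pin, swing the vent outwards with the stay, and drop the round hole next to the knob over the pin until the stay lies flat on the pin's collar, then let go. The pin is clamped a little off the middle of its foot, so feel for it with light pressure, never forcing the stay down or sideways against the pin, and do not disturb the pot, bottle and dish standing round about.

Things in the scene. Friction and masses are not known exactly. Their poses are not given: they have to be found in the camera images.
- case: Low clear seedling case with aluminium edges, 240 deep (x) x 360 wide (y) x 100 mm high, fixed to the bench. Origin: centre of its underside; -x is its front (towards the robot), z up. An aluminium sill, top at 100 mm, runs along the front edge.
- vent_hinge (a point): Point on the vertical hinge line of the vent, at x = -129, y = +140, z = 50 mm of the case. The vent, a clear panel in an aluminium frame, 220 long, 95 mm high, closes the case's front; closed it points from here along the case's -y, and its free end swings out to the case's -x: about 30 degrees open at the start, 80 at most. The hinge is stiff: it stays where left and asks 2 to 4 N at the knob.
- pivot (a point): Centre of the swivel on the vent's top edge that carries the stay, at the level of the stay's underside (110 mm above the bench), always 160 mm from the hinge line. Here the stay turns freely about the vertical and about a level axis (its other end can be lifted 40 degrees and drops by its own weight).
- knob (a point): Centre of the stay's upright round black knob, 16 mm diameter, 38 mm tall, on top of the steel bar 215 mm from the pivot, near the bar's free end; 23 mm above the bar's underside. The bar is straight, 4 mm thick, 22 wide, 242 long, 0.13 to 0.25 kg. Grasp the knob from above, fingertips just above the bar.
- end_hole (a point): Centre of the round hole (8.5 mm diameter) next to the knob, at the bar's underside: 180 mm from the pivot, 35 mm from the knob. This is the hole to use. The two other openings, centred 110 and 145 mm from the pivot, are loose slots 27 mm long, 9.5 mm wide; the pin stands in one of them at the start. The point's x axis runs along the bar, pivot to knob.
- pin_foot: Steel foot 34 (x) x 30 x 5 mm on the sill, in one of two places (an empty foot is in the other). Origin: centre of its underside, 100 mm above the bench; axes as the case. Its pin is clamped anywhere up to 8 mm from the middle along the foot's x, at y = 0. Collar, 15 mm diameter: top 10 mm above the origin, where the seated bar rests. Flat-topped pin, 7 mm diameter: top 20 mm above the origin.
- seedling_pot: Bystander: terracotta pot with seedlings, 76 mm diameter, 130 mm high; origin centre of its underside.
- reagent_bottle: Bystander: amber bottle, 60 mm diameter, 150 mm high; origin centre of its underside.
- dish: Bystander: shallow glass dish, 90 mm diameter, 18 mm high; origin centre of its underside.

How it is judged:
By the outcome, as a careful person would: the job done as asked, in the order asked, and still so for the second after the job is handed in, with the robot touching nothing.
It also fails if it takes over 56 s, if anything falls off the work surface, if the arm or the gripper's body presses on something with over 40 N, if the wrist force passes 120 N, or if a joint passes its speed limit or range.

ROBOT

A 6-joint arm with a two-finger parallel gripper is mounted at the origin on the work surface. World frame = base frame: x ahead of the robot, y to its left, z up, the work surface at z = 0. Lengths are in m, angles in rad, forces in N, time in s.
With the tool pointing down it reaches from about 0.4 to 0.925 m from the base axis. Payload 12.5 kg.
Tool frame: the origin (TCP) lies at the centre of the arm's flange, where the gripper is bolted on; the fingertips stand 190 mm ahead of it and the grasp point (between the pads) lies 171 mm ahead of it; z points along the fingers, y is the line along which they close (so a half turn about z gives the same grasp; the last joint's range is limited). The gripper opens to 95 mm and grips with 3 to 60 N. Pads are 20 mm wide; open, the fingers measure 119 mm over their backs; the gripper's body (75 mm by 180 mm) begins 59 mm behind the grasp point.
Start: joints at [-1.384, 0.491, 1.559, -0, 1.092, -0.106], TCP at [0.18, -0.598, 0.405] pointing down, gripper open.
Joint ranges: [-3.1, 3.1], [-0.84, 2.19], [0.05, 2.79], [-1.13, 4.28], [0.06, 2.93], [-2.69, 2.69]. Speed limits (rad/s): [2.22, 2.22, 2.79, 3.14, 3.14, 3.14].

INTERFACE

Orientations are given as [roll, pitch, yaw] about the fixed x, y, z axes, in that order (R = Rz(yaw) Ry(pitch) Rx(roll)).
In Python, from rig import readout, optics, ticket gives the robot as it stands.
- The arm moves only by the tool drive_tool, never from a script. Its argument "steps" is a list that holds one entry, the list of rows, each a list of 5 numbers: the opening, from 0 (shut) to 1 (fully open), then the shift along the world's x, y, z in cm, then the turn about the world's z in degrees. A call has 1 to 10 rows; each row is the pose to reach, as a shift and turn from the pose commanded when the call began; what a row does not reach only later rows make up. A row lasts 1/10 s, in which the tool goes at most 50 mm and 8.59 degrees, less where a joint would pass 70% of its speed; a pose out of reach is approached as far as the arm can. A call with a gripper value outside its range is refused whole. The fingers move at their own pace and stop on an object; "squeeze" is the grip in N (left out, the last holds). Time passes only in rows, so rows that repeat a pose let the fingers close. It gives the time, the measured TCP pose, the force, the opening and the grip force at its end, in the units of the state.
- readout.get_obs(): the state, without advancing time (a new reading comes with each control period).
- optics.grab_frame(name): name is "scene" or "top"; returns a dict with "pixels" (400x640x3 uint8, blue, green, red), "range_z" (400x640 float32, m along the optical axis (not along the pixel's ray), 0 where there is no reading), "vfov" (degrees; the focal length in pixels is half the picture's height over the tangent of half this angle, whatever the lens; pixels are square), "cx", "cy" (the principal point, pixels), "cam_to_world" (4x4, takes a point from camera to world coordinates). Camera axes: x right, y up, looking along -z (the intrinsics and any distortion apply to the point x, -y, -z); pixel columns grow to the right and rows downward; lengths in m; the calibration is good to about 2 mm. A picture is of the moment at which its call begins.
- ticket.finish_job(): hands the job in; it is judged then, once.
The state is a dict: "time_s": time; "joints": joint angles; "qd": joint speeds; "joint_efforts": joint torques, N m; "ee_pos": TCP position; "ee_rot": TCP orientation; "wrist_force": force on the tool from outside, world axes, zero at the start; "torque": the same for the moment, N m; "gripper_width": opening from 0.0 (shut) to 1.0 (fully open); "gripper_force": force on a finger pad.
Only numpy, scipy, OpenCV 4.12 (cv2) and the standard library are available. Lean on these libraries where they do the work, as an engineer would, in place of code of your own. Each camera call takes 0.05 s, during which the arm holds its last target. There are 200 camera calls.

## Working session

There is one attempt and no reset: what is moved stays moved. The work goes in short steps, Python scripts to look and compute and a tool call to move; the robot and the scene stay as the last step left them, time stands still between calls to the robot, and variables do not carry over. Pictures are saved under pics/ and viewed, at most 10 in all, crops included, and the job is handed in when it is done.

Besides the shell and the picture viewer there is one more tool, called after "Emit:" in YAML: its name, and indented under it one key for each argument. drive_tool: Moves the arm, as the interface text tells. Its arguments: {"type":"object","properties":{"steps":{"type":"array"},"squeeze":{"type":"number"}},"required":["steps"]}

```bash
mkdir -p pics; ls
cat > h.py <<'E'
import numpy as np, cv2
from rig import readout, optics
def grab(n):
    f=optics.grab_frame(n); np.savez('/tmp/%s.npz'%n,**{k:v for k,v in f.items()}); return f
def load(n): return dict(np.load('/tmp/%s.npz'%n,allow_pickle=True))
def foc(f): return 200/np.tan(np.radians(float(f['vfov']))/2)
def cloud(f):
    z=f['range_z'];F=foc(f);v,u=np.mgrid[0:400,0:640]
    p=np.stack([(u-f['cx'])/F*z,-(v-f['cy'])/F*z,-z],-1)
    T=f['cam_to_world'];return p@T[:3,:3].T+T[:3,3]
def ray(f,u,v,h):
    F=foc(f);T=f['cam_to_world'];d=T[:3,:3]@np.array([(u-f['cx'])/F,-(v-f['cy'])/F,-1]);o=T[:3,3]
    return o+d*(h-o[2])/d[2]
def proj(f,p):
    T=f['cam_to_world'];q=T[:3,:3].T@(np.array(p)-T[:3,3]);F=foc(f)
    return f['cx']-F*q[0]/q[2], f['cy']+F*q[1]/q[2]
E
python3 - <<'E'
from h import *
for n in ['scene','top']:
    f=grab(n);cv2.imwrite('pics/%s0.png'%n,f['pixels'])
    print(n,[k for k in f],f['vfov'],f['cx'],f['cy'],foc(f),np.round(f['cam_to_world'],3).tolist(),{k:f[k] for k in f if k not in('pixels','range_z','cam_to_world')})
E
```

```text
pics
scene ['pixels', 'range_z', 'vfov', 'cx', 'cy', 'cam_to_world'] 50.41098972700952 325.4267100705642 199.4499698052721 424.9158538670823 [[0.439, -0.484, 0.757, 1.38], [0.898, 0.222, -0.379, -0.384], [0.015, 0.846, 0.533, 0.671], [0.0, 0.0, 0.0, 1.0]] {'vfov': 50.41098972700952, 'cx': 325.4267100705642, 'cy': 199.4499698052721}
top ['pixels', 'range_z', 'vfov', 'cx', 'cy', 'cam_to_world'] 50.210426385254465 319.1262375077668 197.3234769560956 426.85317335944785 [[-0.022, 0.99, -0.139, 0.456], [-0.999, -0.026, -0.03, -0.008], [-0.034, 0.138, 0.99, 0.977], [0.0, 0.0, 0.0, 1.0]] {'vfov': 50.210426385254465, 'cx': 319.1262375077668, 'cy': 197.3234769560956}
```

View pics/top0.png

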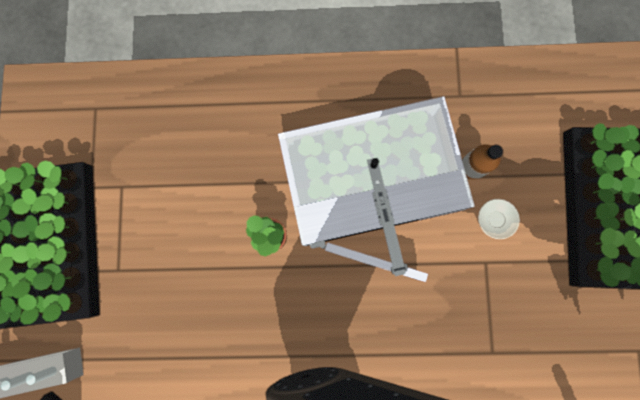

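View pics/scene0.png

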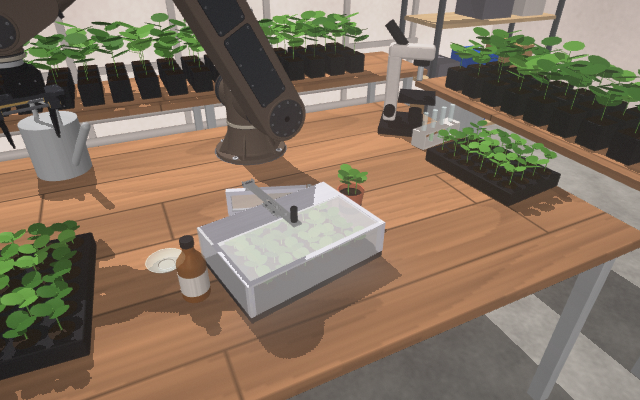

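The top view shows the knob at (375,163), the pivot near (398,268), the case corners at about (280,135), (444,98), (473,207) and (303,244), and the vent from (320,244) to (427,277). I'll zoom in and measure.

Run:
```python
from h import *
f=load('top');im=f['pixels'];c=im[145:285,290:480]
cv2.imwrite('pics/c1.png',cv2.resize(c,None,fx=4.2,fy=4.2,interpolation=cv2.INTER_CUBIC))
P=cloud(f)
hsv=cv2.cvtColor(im,cv2.COLOR_BGR2HSV)
m=(hsv[...,2]<50)&(P[...,2]>.1)&(P[...,0]>.4); m[:150]=0;m[175:]=0;m[:,:360]=0;m[:,390:]=0
print('knob',P[m].mean(0) if m.any() else None,P[m].max(0),m.sum(),np.argwhere(m).mean(0))
for (u,v) in [(375,163),(376,166),(382,200),(390,235),(398,268),(330,247),(410,271),(350,230),(430,215),(280,135),(444,98),(473,207),(303,244),(440,110)]:
    print(u,v,P[v,u].round(4),ray(f,u,v,.1).round(4))
```

```text
knob [ 0.63810753 -0.09226259  0.14848228] [ 0.64492387 -0.08698159  0.15618458] 49 [162.93877551 373.89795918]
375 163 [ 0.6371 -0.094   0.1523] [ 0.6486 -0.0995  0.1   ]
376 166 [ 0.6334 -0.0969  0.1414] [ 0.6421 -0.1013  0.1   ]
382 200 [ 0.5677 -0.1084  0.1199] [ 0.5702 -0.1108  0.1   ]
390 235 [ 0.4972 -0.1221  0.1146] [ 0.4979 -0.124   0.1   ]
398 268 [ 0.4316 -0.135   0.1144] [ 0.4312 -0.1371  0.1   ]
330 247 [ 0.4764 -0.001   0.0959] [ 0.4763 -0.0011  0.1   ]
410 271 [ 0.4246 -0.1616  0.0955] [ 0.4247 -0.1608  0.1   ]
350 230 [ 0.5099 -0.0428  0.1023] [ 0.51   -0.0429  0.1   ]
430 215 [ 0.5366 -0.207   0.1011] [ 0.5367 -0.2072  0.1   ]
280 135 [0.7144 0.0988 0.1029] [0.7152 0.0992 0.1   ]
444 98 [ 0.7845 -0.2505  0.1016] [ 0.7852 -0.251   0.1   ]
473 207 [ 0.5613 -0.3268  0.0038] [ 0.551  -0.2953  0.1   ]
303 244 [0.4836 0.0539 0.1016] [0.4837 0.054  0.1   ]
440 110 [ 0.7578 -0.2401  0.1033] [ 0.759 -0.241  0.1  ]
```

View pics/c1.png

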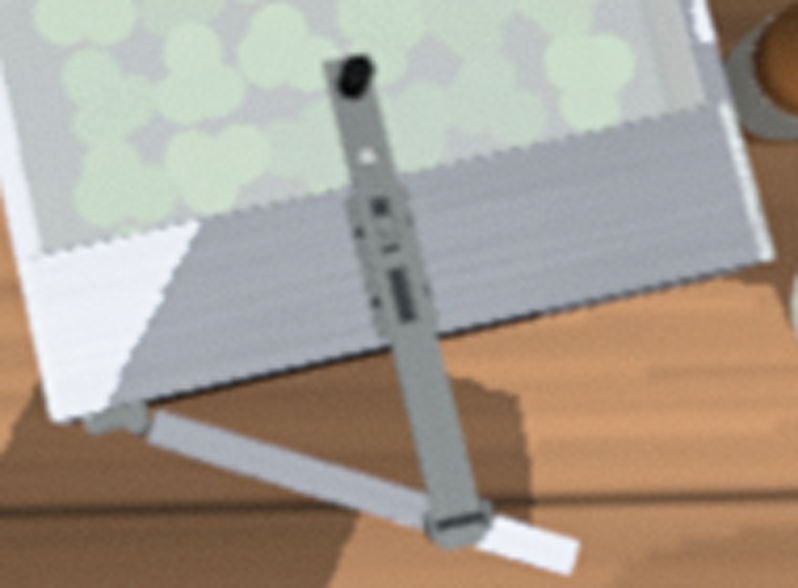

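The knob is at about (374.5,163.3) and the end hole at (377.4,182). The pin looks to stand in the outer slot at about (382,199), and the empty inner slot is at (385,215). I'll look closer in both views.

Run:
```python
from h import *
f=load('top');im=f['pixels'];c=im[155:230,362:402]
a=cv2.resize(c,None,fx=8,fy=8,interpolation=cv2.INTER_CUBIC)
g=load('scene');b=cv2.resize(g['pixels'][175:235,235:300],None,fx=6,fy=6,interpolation=cv2.INTER_CUBIC)
o=np.zeros((600,720,3),np.uint8);o[:600,:320]=a;o[:360,325:325+390]=b
cv2.imwrite('pics/c2.png',o)
P=cloud(f)
print((P[190:225:2,374:396:2,2]*1000).round().astype(int))
A=ray(f,303.1,245,.1);B=ray(f,473.3,207.4,.1);print(A,B,np.linalg.norm(A-B))
P2=cloud(g)
for n,Q in(('t',P),('s',P2)):
    # bystanders height blobs
    for nm,c,r in (('pot',(.49,.15),.08),('bottle',(.66,-.34),.07),('dish',(.53,-.37),.07)):
        m=(np.hypot(Q[...,0]-c[0],Q[...,1]-c[1])<r)&(Q[...,2]>.012); 
        if m.any(): print(n,nm,m.sum(),Q[m].mean(0).round(3),Q[m].min(0).round(3),Q[m].max(0).round(3))
```

```text
[[112 115 116 114 114 118 108 101  98 100 101]
 [105 115 116 107 110 116 107  97 103 100 102]
 [109 112 116 106 103 116 114 103 102 100 102]
 [108 114 118 106 105 114 114 105 100 100 100]
 [106 112 114 111 120 113 114 107 101 103 103]
 [106 108 116 111 120 110 116 105 101 104 100]
 [100 105 118 117 115 112 115 117 101 102 102]
 [ 96 108 115 116 107 107 119 115 104 103  98]
 [100 106 114 113 116 115 116 113 105 102 104]
 [ 99 105 105 117 115 119 113 116 107 101 103]
 [101 100 107 116 114 107 107 117 112 103 102]
 [102 102 105 116 117 106 108 115 115 105 101]
 [101 100 106 117 116 106 105 114 112 108 101]
 [101  98 107 110 117 107 107 107 119 106 103]
 [102  99 101 107 118 117 103 105 115 115 102]
 [104 103  99 105 115 116 107 106 116 117 107]
 [102 103 100 109 116 116 115 115 115 118  99]
 [103  99 102 105 106 115 115 115 116 117 102]]
[0.481629   0.05384624 0.1       ] [ 0.55011939 -0.29586247  0.1       ] 0.35635251821536845
t pot 1228 [0.504 0.128 0.115] [0.461 0.092 0.012] [0.542 0.17  0.132]
t bottle 1087 [ 0.647 -0.318  0.1  ] [ 0.62  -0.359  0.012] [ 0.684 -0.27   0.155]
t dish 647 [ 0.533 -0.381  0.016] [ 0.489 -0.422  0.012] [ 0.576 -0.332  0.024]
s pot 775 [0.506 0.133 0.089] [0.461 0.093 0.027] [0.546 0.172 0.131]
s bottle 1891 [ 0.67  -0.323  0.078] [ 0.618 -0.361  0.012] [ 0.689 -0.271  0.153]
s dish 275 [ 0.518 -0.384  0.016] [ 0.487 -0.42   0.012] [ 0.578 -0.337  0.021]
```

View pics/c2.png

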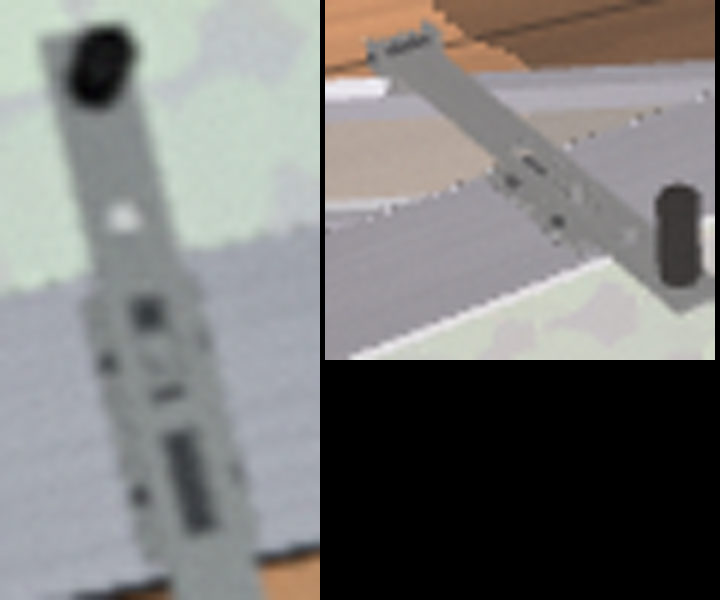

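```bash
cat > geo.py <<'E'
from h import *
from scipy.optimize import fsolve
yaw=np.radians(11.15);C=np.array([.633,-.0985]);R=np.array([[np.cos(yaw),-np.sin(yaw)],[np.sin(yaw),np.cos(yaw)]])
w2=lambda p:C+R@np.array(p); c2=lambda w:R.T@(np.array(w)[:2]-C)
hinge=w2([-.129,.14])
def pivot_from_pin(p,d=.18):
    v=p-hinge;D=np.hypot(*v);a=(.16**2-d**2+D**2)/(2*D);hh=np.sqrt(.16**2-a*a);u=v/D;n=np.array([-u[1],u[0]])
    return [hinge+a*u+s*hh*n for s in(1,-1)]
def ang(q): d=R.T@(q-hinge);return np.degrees(np.arctan2(-d[0],-d[1]))
E
python3 - <<'E'
from geo import *
from scipy.spatial.transform import Rotation
f=load('top');g=load('scene')
t=lambda x,y,h:ray(f,362+x/8-.44,155+y/8-.44,h)
kt=t(105,50,.152);kb=t(92,82,.114);hole=t(123,216,.1135);pin=t(158,351,.12)
piv=ray(f,290+458/4.2-.4,145+518/4.2-.4,.114)
print('hinge',hinge)
for n,p in dict(kt=kt,kb=kb,hole=hole,pin=pin,piv=piv,scr1=t(157,351,.106),scr2=t(188,485,.106)).items(): print(n,p.round(4),'case',c2(p).round(4))
# scene knob top/bottom
s=lambda x,y,h:ray(g,235+x/6-.42,175+y/6-.42,h)
print('scene ktop',s(353,192,.152).round(4),'kbot',s(353,278,.114).round(4),'hole',s(304,234,.1135).round(4),'pin',s(250,190,.12).round(4))
b=kt[:2]-piv[:2];print('len',np.hypot(*b),np.degrees(np.arctan2(b[1],b[0])),'pivot r',np.hypot(*(piv[:2]-hinge)),ang(piv[:2]),'hole-piv',np.hypot(*(hole-piv)[:2]),'pin-piv',np.hypot(*(pin-piv)[:2]))
p=pin[:2]
for q in pivot_from_pin(p):
    u=(p-q)/np.hypot(*(p-q));print('q',q,ang(q),'k',q+.215*u,'yaw',np.degrees(np.arctan2(u[1],u[0])))
o=readout.get_obs();print(o['ee_pos'],o['ee_rot'],o['wrist_force'])
E
```

```text
hinge [0.47936201 0.01391161]
kt [ 0.6416 -0.0936  0.152 ] case [0.0094 0.0031]
kb [ 0.6418 -0.0939  0.114 ] case [0.0096 0.0028]
hole [ 0.6068 -0.1005  0.1135] case [-0.0261  0.0031]
pin [ 0.5709 -0.1072  0.12  ] case [-0.0626  0.0035]
piv [ 0.4317 -0.1363  0.114 ] case [-0.2048  0.0018]
scr1 [ 0.5727 -0.1085  0.106 ] case [-0.0611  0.0018]
scr2 [ 0.5381 -0.115   0.106 ] case [-0.0963  0.0022]
scene ktop [ 0.6399 -0.0929  0.152 ] kbot [ 0.6408 -0.0943  0.114 ] hole [ 0.6046 -0.0999  0.1135] pin [ 0.576  -0.1112  0.12  ]
len 0.21421439017425478 11.48954263645891 pivot r 0.15760008979669038 28.76326222385746 hole-piv 0.17872900170572906 pin-piv 0.14220717435795163
q [0.63191715 0.06214988] -96.39707064735663 k [ 0.55899691 -0.14010649] yaw -109.82594200052303
q [ 0.39130178 -0.11967505] 44.54284208197099 k [ 0.60578323 -0.10475164] yaw 3.9801705659086695
[ 0.18041504 -0.59837044  0.40421463] [-3.14061424e+00 -9.84610225e-05  2.92821924e-01] [ 0.35501045  0.17738518 -0.86146229]
```

Emit:
drive_tool:
  steps:
    - [[0.5,46.1,50.5,-2,-5.3],[0.5,46.1,50.5,-2,-5.3],[0.5,46.1,50.5,-2,-5.3],[0.5,46.1,50.5,-2,-5.3],[0.5,46.1,50.5,-2,-5.3],[0.5,46.1,50.5,-2,-5.3],[0.5,46.1,50.5,-2,-5.3],[0.5,46.1,50.5,-2,-5.3],[0.5,46.1,50.5,-2,-5.3],[0.5,46.1,50.5,-2,-5.3]]
  squeeze: 15

```text
time_s: 1.1
ee_pos: [0.5185, -0.2275, 0.3899]
ee_rot: [-3.142, 0.0, 0.2]
wrist_force: [-0.1, -1.1, -0.3]
gripper_width: 0.499
gripper_force: 0.0
```

Emit:
drive_tool:
  steps:
    - [[0.5,12.3,13.4,-2,0],[0.5,12.3,13.4,-2,0],[0.5,12.3,13.4,-2,0],[0.5,12.3,13.4,-2,0],[0.5,12.3,13.4,-2,0],[0.5,12.3,13.4,-2,0],[0.5,12.3,13.4,-2,0]]

```text
time_s: 1.8
ee_pos: [0.6399, -0.0959, 0.3701]
ee_rot: [3.142, 0.001, 0.2]
wrist_force: [0.6, -1.5, -0.5]
gripper_width: 0.497
gripper_force: 0.0
```

Run:
```python
from h import *
print(readout.get_obs()['ee_pos'],readout.get_obs()['wrist_force'])
g=grab('scene');b=cv2.resize(g['pixels'][110:240,220:350],None,fx=4,fy=4,interpolation=cv2.INTER_CUBIC)
cv2.imwrite('pics/c3.png',b)
```

```text
[ 0.63991418 -0.09594626  0.37005195] [ 0.61416546 -1.47165691 -0.48074713]
```

View pics/c3.png

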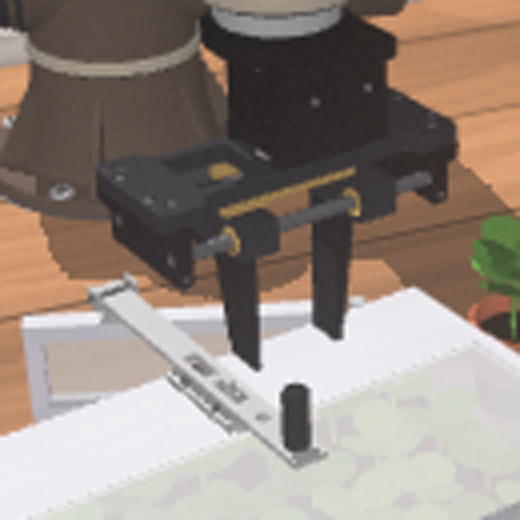

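The fingers straddle the knob line at (295,415) in the crop, with the tips above its top. I'll lower and close.

Emit:
drive_tool:
  steps:
    - [[0.45,0.1,0.2,-3,0],[0.45,0.1,0.2,-5,0],[0.45,0.1,0.2,-6.1,0],[0.45,0.1,0.2,-6.1,0],[0.1,0.1,0.2,-6.1,0],[0.1,0.1,0.2,-6.1,0],[0.1,0.1,0.2,-6.1,0],[0.1,0.1,0.2,-6.1,0]]
  squeeze: 12

```text
time_s: 2.65
ee_pos: [0.6414, -0.0933, 0.3098]
ee_rot: [3.141, -0.001, 0.2]
wrist_force: [1.3, 0.6, 0.5]
gripper_width: 0.171
gripper_force: 0.6
```

Emit:
drive_tool:
  steps:
    - [[0.05,0,0,0,0],[0.05,0,0,0,0],[0.05,0,0,0,0],[0.05,-0.05,0,0.4,0],[0.05,-0.1,0,0.8,0],[0.05,-0.2,0,1.2,0],[0.05,-0.3,-0.05,1.7,0],[0.05,-0.4,-0.1,2.2,0],[0.05,-0.45,-0.1,2.6,0],[0.05,-0.45,-0.1,2.6,0]]
  squeeze: 15

```text
time_s: 3.65
ee_pos: [0.6366, -0.0944, 0.3356]
ee_rot: [3.141, 0.0, 0.2]
wrist_force: [-1.4, -0.8, -2.3]
gripper_width: 0.167
gripper_force: 15.0
```

Run:
```python
from h import *
print(readout.get_obs()['wrist_force'])
g=grab('scene');b=cv2.resize(g['pixels'][150:240,220:320],None,fx=5,fy=5,interpolation=cv2.INTER_CUBIC)
cv2.imwrite('pics/c4.png',b)
```

```text
[-1.42000675 -0.75589463 -2.26133879]
```

View pics/c4.png

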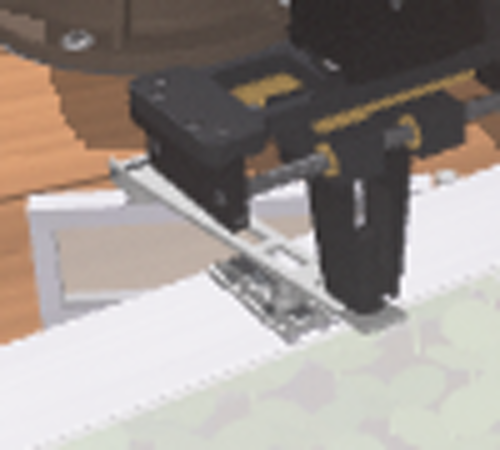

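The stay is up and tilted; the pin and its foot show under it near (287,295) of the crop. I'll take one close crop to place the pin.

Run:
```python
from geo import *
g=load('scene');f=grab('top')
a=cv2.resize(g['pixels'][192:226,255:297],None,fx=14,fy=14,interpolation=cv2.INTER_CUBIC)
cv2.imwrite('pics/c5.png',a)
P=cloud(g);print((P[198:218,268:286:1,2]*1000).round().astype(int))
print('scene old pin',c2([.576,-.1112]))
```

```text
[[130 129  66  65  63 131 128 128 130 131 131 101 101 102 100 176 178 179]
 [130 130 131 129 130 132 128 129 131 130 132 132 101 100 100 172 174 178]
 [126 130 131 131 130 127 128 126 126 130 132 131 130 131 101 100 172 175]
 [106 128 130 131 132 132 108 102 100  99 129 130 131 133 133 135 167 171]
 [106 106 105 129 133 131 131 131 101 100 100 100 130 134 135 133 165 167]
 [106 106 106 106 128 130 131 134 133 134 101 102 133 133 134 134 162 163]
 [104 104 105 106 105 106 131 134 134 135 134 135 131 134 134 134 158 163]
 [106 107 107 106 106 107 106 129 132 134 134 134 135 135 135 135 136 159]
 [105 108 105 104 105 106 107 106 119 132 133 134 137 135 137 135 132 152]
 [106 105 103 107 106 105 106 109 115 118 134 134 137 134 136 137 135 150]
 [108 106 106 107 106 105 111 111 114 113 110 111 135 137 137 137 136 147]
 [106 105 106 105 104 107 111 110 112 111 112 112 109 133 136 138 138 137]
 [101 104 105 106 105 107 106 109 110 110 111 110 106 108 106 134 135 138]
 [ 99 103 104 107 105 108 108 105 107 106 108 107 107 103 105 106 135 137]
 [100 102 100 103 104 107 108 105 104 107 108 105 106 105 105 106 107 107]
 [101  99 102 100 102 106 105 107 106 105 106 107 108 106 108 107 104 102]
 [103 101 101 101 100 102 105 105 106 105 106 106 108 104 104 103 101 100]
 [101 102 102 102 103 100 103 104 105 105 105 105 104 102 100 100 102 100]
 [ 99  99 100 101 103 100 101 103 106 103 103 100  99 101 100  99 102 100]
 [100 103 101 101  98  99 101 101 101 100 100 100 100  99  98 101  99  99]]
scene old pin [-0.05837999 -0.00143772]
```

View pics/c5.png

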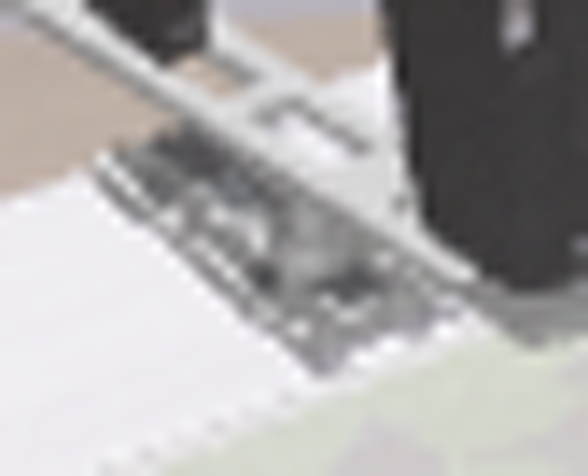

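Run:
```python
from geo import *
g=load('scene');f=load('top')
for (u,v) in[(276.5,208),(277,208),(277.5,208)]:
    p=ray(g,u,v,.11);q=ray(g,u,v-6,.11);a,b=c2(p),c2(q);t=(.002-a[1])/(b[1]-a[1]);print('scene',p,a,'at y=.002',a+t*(b-a))
for r in(198.8,199.3,199.8):print('top',c2(ray(f,381.7,r,.11)), c2(ray(f,381.7,r-.8,.12)))
# foot extents from cloud (scene), height 103.5-108, foot
P=cloud(g);Q=np.stack(c2(P.reshape(-1,3).T[:2].T[0])[None]) if 0 else (P[...,:2]-C)@R
m=(P[...,2]>.1035)&(P[...,2]<.108)&(abs(Q[...,1])<.03)&(Q[...,0]>-.12)&(Q[...,0]<-.03)
print('foot',m.sum(),np.percentile(Q[m],[1,5,95,99],axis=0))
m=(P[...,2]>.1095)&(P[...,2]<.1125)&(abs(Q[...,1])<.03)&(Q[...,0]>-.12)&(Q[...,0]<-.03)
print('collar',m.sum(),np.percentile(Q[m],[0,50,100],axis=0))
for x in (-.064,-.061,-.058):
    p=w2([x,.002]);q=pivot_from_pin(p)[1];u=(p-q)/.18;print(x,p,'q',q,ang(q),'k',q+.215*u,'yaw',np.degrees(np.arctan2(u[1],u[0])))
```

```text
scene [ 0.56882373 -0.10837321  0.11      ] [-0.06487416  0.00272344] at y=.002 [-0.06370104  0.002     ]
scene [ 0.56932292 -0.10728936  0.11      ] [-0.0641748   0.00369031] at y=.002 [-0.06143986  0.002     ]
scene [ 0.56982214 -0.10620543  0.11      ] [-0.06347539  0.00465724] at y=.002 [-0.05918542  0.002     ]
top [-0.06245498  0.0015082 ] [-0.06194857  0.00252578]
top [-0.06345618  0.00174952] [-0.06293873  0.00276445]
top [-0.06445705  0.00199077] [-0.06392857  0.00300304]
foot 137 [[-0.11184661 -0.01293333]
 [-0.10825378 -0.0122375 ]
 [-0.04266008  0.00874264]
 [-0.04196264  0.01161317]]
collar 14 [[-0.06714503 -0.00483791]
 [-0.05918968 -0.00039048]
 [-0.05350641  0.00641282]]
-0.064 [ 0.56982129 -0.10891396] q [ 0.39009701 -0.11887303] 45.06112687048489 k [ 0.60476768 -0.10697747] yaw 3.171689033400608
-0.061 [ 0.57276466 -0.10833382] q [ 0.39320454 -0.12091009] 43.73051260598848 k [ 0.60767913 -0.10588844] yaw 4.006413222932499
-0.058 [ 0.57570804 -0.10775369] q [ 0.39634349 -0.12286531] 42.406199717027356 k [ 0.61058447 -0.10481532] yaw 4.815846689844439
```

Emit:
drive_tool:
  steps:
    - [[0.05,-0.3,-0.1,0,-0.8],[0.05,-0.8,-0.3,0,-1.8],[0.05,-1.3,-0.5,0,-3],[0.05,-1.8,-0.65,0,-4.2],[0.05,-2.3,-0.8,0,-5.4],[0.05,-2.8,-1.0,0,-6.5],[0.05,-3.2,-1.1,-0.2,-7.3],[0.05,-3.34,-1.18,-0.4,-7.7],[0.05,-3.34,-1.18,-0.6,-7.7],[0.05,-3.34,-1.18,-0.6,-7.7]]
  squeeze: 22

```text
time_s: 4.75
ee_pos: [0.6034, -0.1061, 0.3287]
ee_rot: [-3.141, 0.001, 0.066]
wrist_force: [1.2, -0.8, 0.8]
gripper_width: 0.168
gripper_force: 22.0
```

Run:
```python
from geo import *
o=readout.get_obs();print(o['ee_pos'],o['wrist_force'],o['torque'])
g=grab('scene');f=grab('top')
a=cv2.resize(g['pixels'][170:230,230:300],None,fx=8,fy=8,interpolation=cv2.INTER_CUBIC)
cv2.imwrite('pics/c6.png',a)
```

```text
[ 0.60341894 -0.10608623  0.32870741] [ 1.23116806 -0.79043525  0.77844554] [-0.01046389  0.07020478  0.05121485]
```

View pics/c6.png

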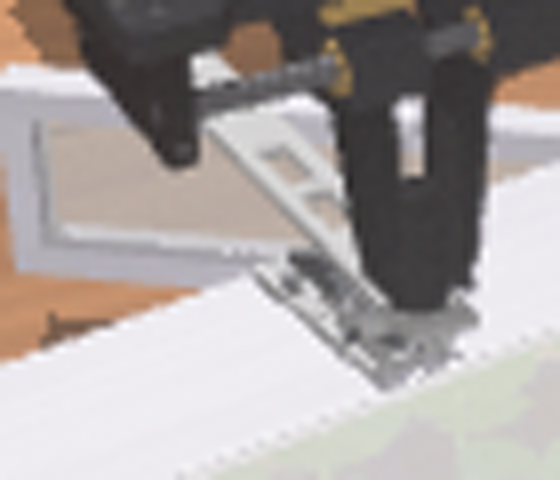

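The stay hovers over the far foot with the knob in the gripper, about 19 mm above the seated height. I'll probe downwards gently with a light grip.

Emit:
drive_tool:
  steps:
    - [[0.05,0.05,0,-0.25,0],[0.05,0.1,0.01,-0.5,0],[0.05,0.12,0.01,-0.6,0],[0.05,0.14,0.01,-0.7,0],[0.05,0.14,0.01,-0.7,0]]
  squeeze: 10

```text
time_s: 5.35
ee_pos: [0.6048, -0.106, 0.322]
ee_rot: [-3.142, 0.001, 0.066]
wrist_force: [-1.4, -0.8, 1.8]
gripper_width: 0.165
gripper_force: 10.0
```

Emit:
drive_tool:
  steps:
    - [[0.05,0.02,0,-0.1,0],[0.05,0.02,0,-0.1,0]]

```text
time_s: 5.55
ee_pos: [0.605, -0.106, 0.3213]
ee_rot: [3.141, 0.0, 0.066]
wrist_force: [-3.1, -0.1, 2.4]
gripper_width: 0.167
gripper_force: 10.0
```

Emit:
drive_tool:
  steps:
    - [[0.05,0.02,0,-0.1,0],[0.05,0.02,0,-0.1,0]]

```text
time_s: 5.75
ee_pos: [0.605, -0.106, 0.3196]
ee_rot: [-3.141, 0.001, 0.066]
wrist_force: [-2.7, 1.0, -2.4]
gripper_width: 0.164
gripper_force: 10.0
```

Run:
```python
from geo import *
for i in range(3):
    o=readout.get_obs();print(o['ee_pos'].round(4) if hasattr(o['ee_pos'],'round') else o['ee_pos'],o['wrist_force'],o['torque'])
```

```text
[ 0.605  -0.106   0.3196] [-2.74830704  1.02368082 -2.39509546] [ 0.00362969  0.65630342 -0.05745867]
[ 0.605  -0.106   0.3196] [-2.74830704  1.02368082 -2.39509546] [ 0.00362969  0.65630342 -0.05745867]
[ 0.605  -0.106   0.3196] [-2.74830704  1.02368082 -2.39509546] [ 0.00362969  0.65630342 -0.05745867]
```

Emit:
drive_tool:
  steps:
    - [[0.05,0.02,0,-0.1,0],[0.05,0.03,0,-0.2,0],[0.05,0.03,0,-0.2,0]]

```text
time_s: 6.05
ee_pos: [0.6054, -0.1059, 0.3179]
ee_rot: [-3.141, 0.001, 0.066]
wrist_force: [-4.4, -0.0, 1.0]
gripper_width: 0.164
gripper_force: 10.0
```

Run:
```python
from geo import *
k=np.array([.6074,-.1060]);u=np.array([np.cos(np.radians(3.8)),np.sin(np.radians(3.8))]);q=k-.215*u
for n in('scene','top'):
    g=grab(n);P=cloud(g);d=P[...,:2]-q;s=d@u;t=d@np.array([-u[1],u[0]])
    m=(abs(t)<.012)&(s>.0)&(s<.24)&(P[...,2]>.108)&(P[...,2]<.135)
    for a in np.arange(0.0,.24,.02):
        mm=m&(s>=a)&(s<a+.02)
        if mm.sum()>3: print(n,round(a+.01,3),mm.sum(),np.median(P[...,2][mm]).round(4),'t',t[mm].min().round(4),t[mm].max().round(4))
print(readout.get_obs()['wrist_force'])
```

```text
scene 0.05 21 0.1167 t -0.0058 0.0109
scene 0.07 4 0.1172 t -0.0077 0.0084
scene 0.09 32 0.1177 t -0.0095 0.0107
scene 0.11 26 0.1178 t -0.0098 0.0116
scene 0.13 34 0.1188 t -0.01 0.0116
scene 0.15 16 0.1196 t -0.0108 0.0075
scene 0.17 20 0.1202 t -0.0117 -0.0019
scene 0.19 13 0.1208 t -0.011 -0.0057
scene 0.21 27 0.1244 t -0.0119 0.0089
scene 0.23 55 0.1231 t -0.0119 0.0115
[-4.96168734  0.6807248  -0.20797711]
```

The stay's underside at the hole is now about 116.6 mm, below the pin's top at 120 mm, so the pin is in the hole. I'll keep lowering gently.

Emit:
drive_tool:
  steps:
    - [[0.05,0,0,-0.1,0],[0.05,0,0,-0.2,0],[0.05,0.02,0,-0.3,0],[0.05,0.02,0,-0.3,0]]
  squeeze: 7

```text
time_s: 6.55
ee_pos: [0.6058, -0.106, 0.315]
ee_rot: [3.142, -0.0, 0.066]
wrist_force: [-2.5, 0.6, 0.8]
gripper_width: 0.167
gripper_force: 7.0
```

Emit:
drive_tool:
  steps:
    - [[0.05,0.02,0,-0.1,0],[0.05,0.03,0,-0.2,0],[0.05,0.04,0,-0.3,0],[0.05,0.04,0,-0.3,0]]

```text
time_s: 6.95
ee_pos: [0.6063, -0.106, 0.3119]
ee_rot: [3.141, -0.0, 0.066]
wrist_force: [-1.9, 0.6, -0.5]
gripper_width: 0.167
gripper_force: 7.0
```

Forces remain small. The last 2 mm brings it to the seated height of 0.3098.

Emit:
drive_tool:
  steps:
    - [[0.05,0.02,0,-0.1,0],[0.05,0.02,0,-0.18,0],[0.05,0.02,0,-0.2,0],[0.05,0.02,0,-0.2,0]]
  squeeze: 5

```text
time_s: 7.35
ee_pos: [0.6065, -0.106, 0.3101]
ee_rot: [3.141, -0.0, 0.066]
wrist_force: [-0.1, 1.2, -0.1]
gripper_width: 0.168
gripper_force: 5.0
```

```bash
cat > bar.py <<'E'
from geo import *
k=np.array([.6074,-.1060]);u=np.array([np.cos(np.radians(3.8)),np.sin(np.radians(3.8))]);q=k-.215*u
def run():
  for n in('scene','top'):
    g=grab(n);P=cloud(g);d=P[...,:2]-q;s=d@u;t=d@np.array([-u[1],u[0]])
    m=(abs(t)<.009)&(s>.02)&(s<.24)&(P[...,2]>.108)&(P[...,2]<.125)
    print(n,[(round(a+.02,2),int(mm.sum()),float(np.median(P[...,2][mm]).round(4))) for a in np.arange(0.02,.24,.04) for mm in [m&(s>=a)&(s<a+.04)] if mm.sum()>3])
  o=readout.get_obs();print(o['ee_pos'],o['wrist_force'])
E
python3 -c "import bar;bar.run()"
```

```text
scene [(np.float64(0.04), 4, 0.1145), (np.float64(0.08), 40, 0.1144), (np.float64(0.12), 42, 0.1146), (np.float64(0.16), 27, 0.1153), (np.float64(0.2), 12, 0.1209), (np.float64(0.24), 39, 0.1152)]
top []
[ 0.60650081 -0.10598763  0.31016289] [0.48244754 0.88931703 1.29670723]
```

Emit:
drive_tool:
  steps:
    - [[0.2,0,0,0,0],[0.25,0,0,0,0],[0.35,0,0,0,0],[0.4,0,0,0,0],[0.4,0,0,0.5,0],[0.4,0,0,2,0],[0.4,0,0,5,0],[0.4,0,0,9,0],[0.4,0,0,12,0],[0.4,0,0,12,0]]

```text
time_s: 8.45
ee_pos: [0.6064, -0.1059, 0.4349]
ee_rot: [3.139, -0.007, 0.066]
wrist_force: [-0.5, -0.5, 0.3]
gripper_width: 0.401
gripper_force: 0.0
```

Emit:
drive_tool:
  steps:
    - [[0.4,-5,-4,2,0],[0.4,-9,-8,2,0],[0.4,-12,-12,2,0],[0.4,-12,-16,2,0],[0.4,-12,-20,2,0],[0.4,-12,-24,2,0],[0.4,-12,-28,2,0],[0.4,-12,-30,2,0],[0.4,-12,-30,2,0]]

```text
time_s: 9.35
ee_pos: [0.4858, -0.4084, 0.4488]
ee_rot: [-3.141, 0.001, 0.063]
wrist_force: [-0.1, 0.4, 1.0]
gripper_width: 0.4
gripper_force: 0.0
```

Run:
```python
import bar;from h import *
bar.run()
f=load('top');g=load('scene')
a=cv2.resize(f['pixels'][145:285,290:420],None,fx=3.5,fy=3.5,interpolation=cv2.INTER_CUBIC)
b=cv2.resize(g['pixels'][170:240,220:290],None,fx=4.5,fy=4.5,interpolation=cv2.INTER_CUBIC)
o=np.zeros((490,780,3),np.uint8);o[:490,:455]=a;o[:315,460:775]=b;cv2.imwrite('pics/c7.png',o)
```

```text
scene [(np.float64(0.04), 52, 0.1146), (np.float64(0.08), 63, 0.1143), (np.float64(0.12), 47, 0.1141), (np.float64(0.16), 49, 0.1148), (np.float64(0.2), 44, 0.1153), (np.float64(0.24), 38, 0.1149)]
top [(np.float64(0.04), 184, 0.1155), (np.float64(0.08), 172, 0.1153), (np.float64(0.12), 106, 0.1152), (np.float64(0.16), 146, 0.1154), (np.float64(0.2), 131, 0.1156), (np.float64(0.24), 18, 0.1154)]
[ 0.4862151  -0.40585764  0.4493754 ] [-0.11831601 -1.11104795  1.24158241]
```

View pics/c7.png

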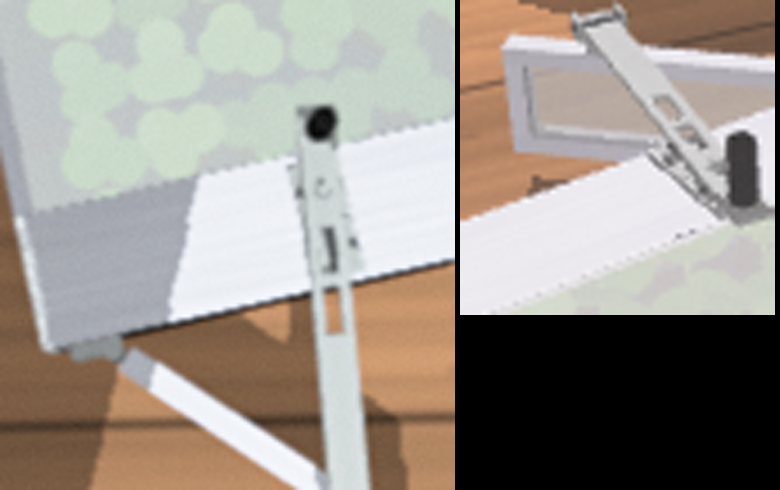

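The pin's top shows in the round hole at (322,187) of the crop. The bar lies flat at about 114–115 mm top height along its length, and both slots are empty. I'll hand the job in.

```bash
python3 -c "
from rig import ticket
print(ticket.finish_job())"
```

```text
the job is handed in; nothing more can be done
None
```

The vent is open at its widest setting: the round hole next to the knob sits over the pin, the stay lies flat on the collar, and the gripper is clear of everything. The job was handed in after about 10 s of robot time; no verdict was returned.

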